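Put the balance's calibration weights back in their blocks

TASK

The balance has been checked: pick out the four steel calibration weights and stand each one upright in the well of the wooden block of its own size rank, the largest weight in the largest block and so on down to the smallest in the smallest. Set the weights down, do not drop them, and leave the rubber stopper that stands among them, and the balance with its clear glass hood, alone.

Things in the scene. Friction and masses are not known exactly. Their poses are not given: they have to be found in the camera images.
- weight_largest: The largest of four loose plain steel calibration weights standing on the bench: an upright cylinder 50 mm in diameter, 44 mm high to its flat shoulder, with a small knob of 34 mm diameter on top (58 mm high over all), about 600 g. Grip it round the cylinder; because of the block's rim keep the fingertips 8 mm or more above its underside. Origin: centre of the underside; z is up along its axis.
- weight_second: The second largest of four loose plain steel calibration weights standing on the bench: an upright cylinder 38 mm in diameter, 38 mm high to its flat shoulder, with a small knob of 26 mm diameter on top (51 mm high over all), about 320 g. Grip it round the cylinder; because of the block's rim keep the fingertips 8 mm or more above its underside. Origin: centre of the underside; z is up along its axis.
- weight_third: The third largest (second smallest) of four loose plain steel calibration weights standing on the bench: an upright cylinder 27 mm in diameter, 33 mm high to its flat shoulder, with a small knob of 18 mm diameter on top (45 mm high over all), about 140 g. Grip it round the cylinder; because of the block's rim keep the fingertips 8 mm or more above its underside. Origin: centre of the underside; z is up along its axis.
- weight_smallest: The smallest of four loose plain steel calibration weights standing on the bench: an upright cylinder 17 mm in diameter, 28 mm high to its flat shoulder, with a small knob of 12 mm diameter on top (39 mm high over all), about 50 g. Grip it round the cylinder; because of the block's rim keep the fingertips 8 mm or more above its underside. Origin: centre of the underside; z is up along its axis.
- block_largest: The largest of four square wooden blocks, fixed to the bench: 78 x 78 mm, 12 mm high, with one round well of 66 mm diameter and 5 mm depth in the middle of its top (floor of the well 7 mm above the bench). It is the place of the largest weight (50 mm). Origin: centre of the underside, on the bench; z up, x and y along the block's sides.
- block_second: The second largest of four square wooden blocks, fixed to the bench: 66 x 66 mm, 12 mm high, with one round well of 54 mm diameter and 5 mm depth in the middle of its top (floor of the well 7 mm above the bench). It is the place of the second largest weight (38 mm). Origin: centre of the underside, on the bench; z up, x and y along the block's sides.
- block_third: The third largest (second smallest) of four square wooden blocks, fixed to the bench: 55 x 55 mm, 12 mm high, with one round well of 43 mm diameter and 5 mm depth in the middle of its top (floor of the well 7 mm above the bench). It is the place of the third largest (second smallest) weight (27 mm). Origin: centre of the underside, on the bench; z up, x and y along the block's sides.
- block_smallest: The smallest of four square wooden blocks, fixed to the bench: 45 x 45 mm, 12 mm high, with one round well of 33 mm diameter and 5 mm depth in the middle of its top (floor of the well 7 mm above the bench). It is the place of the smallest weight (17 mm). Origin: centre of the underside, on the bench; z up, x and y along the block's sides.
- stopper: A loose red-brown rubber stopper, a bystander among the weights: a cone 31 mm across the top, narrower below, 30 mm high. Origin: centre of the underside, z up.
- balance: Fixed obstacle between weights and blocks: a white balance, 260 (x) by 200 mm (y). On it stands a clear glass hood that is hard to see, a box 183 (x) by 192 mm (y), its top 180 mm above the bench, with a small black knob up to 193 mm. Carry the weights over it or round its front. Origin: under the balance's centre, on the bench; the hood's centre is 30 mm further in x; z up.
Mind the look-alikes: they are no part of the job. Leave any orange or red look-alike of the weight_largest alone.

How it is judged:
At the end, for the whole second after the job is handed in: Each of the four weights stands upright (within 0.1 rad) and at rest on the floor of the well of the block of its own rank (axis within 10.5 mm of the block's centre, underside 4 to 9.5 mm above the bench; the floor is at 7 mm); the stopper is within 30 mm of where it stood (horizontal distance between weight_largest and block_largest below 0.0105 m and z of weight_largest in the frame of block_largest between 0.004 and 0.0095 m and angle between each of weight_largest, weight_second, weight_third, weight_smallest's own z axis and vertical below 0.1 rad and linear speed of each of weight_largest, weight_second, weight_third, weight_smallest below 0.02 m/s and horizontal distance between weight_second and block_second below 0.0105 m and z of weight_second in the frame of block_second between 0.004 and 0.0095 m and horizontal distance between weight_third and block_third below 0.0105 m and z of weight_third in the frame of block_third between 0.004 and 0.0095 m and horizontal distance between weight_smallest and block_smallest below 0.0105 m and z of weight_smallest in the frame of block_smallest between 0.004 and 0.0095 m and distance of stopper from where it was at the start of the episode below 0.03 m); the robot touches nothing.
It fails at once if a weight is dropped: it falls free faster than 0.6 m/s (from more than about 18 mm) ((linear speed of weight_largest above 0.6 m/s and contact force between weight_largest and anything else below 0.05 N) or (linear speed of weight_second above 0.6 m/s and contact force between weight_second and anything else below 0.05 N) or (linear speed of weight_third above 0.6 m/s and contact force between weight_third and anything else below 0.05 N) or (linear speed of weight_smallest above 0.6 m/s and contact force between weight_smallest and anything else below 0.05 N)).
It fails at once if something presses on the balance or its hood with more than 15 N (contact force between balance and anything else above 15 N).
It fails at once if the rubber stopper is moved by more than 30 mm (distance of stopper from where it was at the start of the episode above 0.03 m).
It also fails if it takes over 122 s, if anything falls off the work surface, if the arm or the gripper's body presses on something with over 40 N, if the wrist force passes 120 N, or if a joint passes its speed limit or range.

ROBOT

A 7-joint arm with a two-finger parallel gripper is mounted at the origin on a cart in front of the work surface, level with it; the furniture and walls round the work are solid. World frame = base frame: x ahead of the robot, y to its left, z up, the work surface at z = 0. Lengths are in m, angles in rad, forces in N, time in s.
With the tool pointing down it reaches from about 0.425 to 0.875 m from the base axis. Payload 4.7 kg.
Tool frame: the origin (TCP) lies midway between the tips of the shut fingers; the grasp point (between the pads) lies 19 mm behind it (manip.grasp_offset is the distance from the TCP to the grasp point, in m); z points along the fingers, y is the line along which they close (so a half turn about z gives the same grasp; the last joint's range is limited). The gripper opens to 87 mm and grips with 3 to 60 N. Pads are 19 mm wide; open, the fingers measure 117 mm over their backs; the gripper's body (75 mm by 190 mm) begins 51 mm behind the grasp point.
Start: joints at [-1.264, 0.321, -0.07, 1.45, 0.023, 1.371, -0.057], TCP at [0.188, 0.622, 0.223] pointing down, gripper open.
Joint ranges: [-2.86, 2.86], [-0.3, 2.09], [-1.38, 1.24], [0.06, 2.45], [-1.56, 4.7], [0.09, 2.05], [-2.69, 2.69]. Speed limits (rad/s): [2.57, 2.57, 3.14, 3.14, 3.14, 3.14, 3.14].

INTERFACE

Orientations are given as a 3x3 rotation matrix whose columns are the frame's x, y, z axes.
In Python, from bench import manip, camera, calibration, job, finder gives the robot as it stands.
- The arm moves only by the tool send_rows, never from a script. Its argument "moves" is a list that holds one entry, the list of rows, each a list of 7 numbers: the shift along the world's x, y, z in m, then the turn, a rotation vector about the world's x, y, z in rad, then the closure, from 0 (fully open) to 1 (shut). A call has exactly 5 rows; each row is the pose to reach, as a shift and turn from the pose commanded when the call began; what a row does not reach only later rows make up. A row lasts 1/8 s, in which the tool goes at most 62.5 mm and 10.7 degrees, less where a joint would pass 70% of its speed; a pose out of reach is approached as far as the arm can. A call with a gripper value outside its range is refused whole. The fingers move at their own pace and stop on an object; "squeeze" is the grip in N (left out, the last holds). Time passes only in rows, so rows that repeat a pose let the fingers close, or fill a call up. It gives the time, the measured TCP pose, the force, the opening and the grip force at its end, in the units of the state.
- manip.sense(): the state, without advancing time (a new reading comes with each control period).
- camera(name): name is "scene" or "side" or "wrist"; returns the picture (384x512x3 uint8, red, green, blue); there is no depth.
- calibration(name): a dict with "mtx" (3x3 intrinsics, pixels), "camera_from_world" (4x4, takes a point from world to camera coordinates); the wrist camera has in their place "mount" (4x4, takes a point from camera to tool coordinates, whose origin is the TCP and whose axes are the flange's). Camera axes: x right, y up, looking along -z (the intrinsics and any distortion apply to the point x, -y, -z); pixel columns grow to the right and rows downward; lengths in m; the calibration is good to about 2 mm. The wrist camera is an equidistant fisheye: a pixel r from the principal point sees the ray r / f radians off the axis. A picture is of the moment at which its call begins: read the wrist's pose just before it. calibration takes no time and is no camera call.
- job.hand_in(): hands the job in; it is judged then, once.
Trained networks look in the newest picture that a camera, given by its name, has taken for a name from the list of things; names that differ only in an ending like _2 or _b are one class to them, and where a whole thing is asked for, a point or a joint stands for the part that bears it (a point fixed in the world has none). Each returns a list of dicts, best first, with "p" (0 to 1); they miss things now and then, are a little off and sometimes report something else, mostly with a low value. They report only what shows in the picture. A call takes as long as a camera call. They do not tell look-alikes from the thing itself.
- finder.look_for(name, camera): "box" ([left, top, right, bottom] in pixels, round what is visible of it).
- finder.outline_of(name, camera): "region" (384x512 bool, what is visible of it) and "box" ([left, top, right, bottom] in pixels, round what is visible of it).
- finder.place_of(name, camera): "pixel" ([column, row] in pixels: a listed point, or the origin of a listed thing).
The state is a dict: "time_s": time; "q": joint angles; "dq": joint speeds; "effort": joint torques, N m; "tcp_pos": TCP position; "tool_rot": TCP orientation; "ft_force": force on the tool from outside, world axes, zero at the start; "torque": the same for the moment, N m; "width": finger opening in m; "grip_force": force on a finger pad.
Only numpy, scipy, OpenCV 4.12 (cv2) and the standard library are available. Lean on these libraries where they do the work, as an engineer would, in place of code of your own. Each camera call takes 0.05 s, during which the arm holds its last target. There are 200 camera calls.

## Working session

There is one attempt and no reset: what is moved stays moved. The work goes in short steps, Python scripts to look and compute and a tool call to move; the robot and the scene stay as the last step left them, time stands still between calls to the robot, and variables do not carry over. Pictures are saved under pics/ and viewed, at most 14 in all, crops included, and the job is handed in when it is done.

Besides the shell and the picture viewer there is one more tool, called after "Call:" as name(argument=value, ...) on one line, values as JSON. send_rows: Moves the arm, as the interface text tells. Its arguments: {"type":"object","properties":{"moves":{"type":"array","items":{"type":"array","items":{"type":"array","items":{"type":"number"}}}},"squeeze":{"type":"number"}},"required":["moves"]}

```bash
ls; mkdir -p pics
cat > h.py <<'E'
import numpy as np, cv2
from bench import manip, camera, calibration, job, finder
def ray(cam,px,st=None):
    """origin, dir in world"""
    c=calibration(cam); K=np.array(c["mtx"],float)
    if cam!="wrist":
        d=c.get("dist"); d=None if d is None else np.array(d,float)
        u=cv2.undistortPoints(np.array([[px]],float),K,d)[0,0]
        T=np.linalg.inv(np.array(c["camera_from_world"])); v=np.array([u[0],-u[1],-1])
        return T[:3,3],T[:3,:3]@v/np.linalg.norm(v)
    x=(px[0]-K[0,2])/K[0,0]; y=(px[1]-K[1,2])/K[1,1]; r=np.hypot(x,y)+1e-12
    v=np.array([x/r*np.sin(r),-y/r*np.sin(r),-np.cos(r)])
    M=np.array(c["mount"]); R=np.array(st["tool_rot"]); p=np.array(st["tcp_pos"])
    return p+R@M[:3,3],R@M[:3,:3]@v
def atz(o,d,z): return o+d*(z-o[2])/d[2]
def meet(a,b):
    A=np.stack([a[1],-b[1]],1); s=np.linalg.lstsq(A,b[0]-a[0],rcond=None)[0]
    p,q=a[0]+s[0]*a[1],b[0]+s[1]*b[1]; return (p+q)/2,np.linalg.norm(p-q)
def proj(cam,P,st=None):
    c=calibration(cam);K=np.array(c["mtx"],float)
    if cam!="wrist":
        q=np.array(c["camera_from_world"])@np.r_[P,1]; q=q[:3]*[1,-1,-1]; q=K@q; return q[:2]/q[2]
    M=np.array(c["mount"]); R=np.array(st["tool_rot"])
    v=M[:3,:3].T@(R.T@(np.array(P)-st["tcp_pos"])-M[:3,3]); v=v*[1,-1,-1]
    t=np.arctan2(np.hypot(v[0],v[1]),v[2]); n=np.hypot(v[0],v[1])+1e-12
    return np.array([K[0,2]+K[0,0]*t*v[0]/n,K[1,2]+K[1,1]*t*v[1]/n])
N=["weight_largest","weight_second","weight_third","weight_smallest","block_largest","block_second","block_third","block_smallest","stopper","balance"]
def save(img,name): cv2.imwrite(f"pics/{name}.png",cv2.cvtColor(img,cv2.COLOR_RGB2BGR))
E
python3 - <<'E'
from h import *
s=manip.sense(); print(s["time_s"],s["tcp_pos"],np.round(s["tool_rot"],3).tolist(),s["width"],manip.grasp_offset)
for c in ["scene","side","wrist"]:
    print(c,calibration(c)); im=camera(c); save(im,c+"0")
    for n in N: print(n,[(np.round(r["pixel"]).tolist(),round(r["p"],2)) for r in finder.place_of(n,c)][:4])
a=[cv2.imread(f"pics/{c}0.png") for c in ["scene","side"]]
cv2.imwrite("pics/both.png",cv2.resize(np.vstack(a),None,fx=.78,fy=.78) )
E
```

```text
pics
0.0 [0.18748844 0.62178966 0.22143789] [[-0.957, 0.289, -0.0], [0.289, 0.957, -0.002], [-0.0, -0.002, -1.0]] 0.08710168689044309 0.0187
scene {'mtx': array([[351.34206822,   0.        , 255.0215338 ],
       [  0.        , 351.34206822, 192.25978011],
       [  0.        ,   0.        ,   1.        ]]), 'camera_from_world': array([[ 0.57760617, -0.81626312,  0.00925399, -0.30485181],
       [ 0.56847934,  0.41035266,  0.71305115, -0.34249561],
       [-0.58583475, -0.40660205,  0.70105094, -0.95156251],
       [ 0.        ,  0.        ,  0.        ,  1.        ]])}
weight_largest [([194.0, 163.0], 0.7), ([371.0, 256.0], 0.67), ([171.0, 154.0], 0.65)]
weight_second [([189.0, 186.0], 0.6)]
weight_third [([230.0, 199.0], 0.63)]
weight_smallest [([219.0, 170.0], 0.47)]
block_largest [([346.0, 237.0], 0.77)]
block_second [([373.0, 255.0], 0.91), ([355.0, 281.0], 0.25)]
block_third [([356.0, 278.0], 0.66)]
block_smallest [([321.0, 258.0], 0.49)]
stopper [([246.0, 183.0], 0.58)]
balance []
side {'mtx': array([[426.25841152,   0.        , 246.71966901],
       [  0.        , 426.2584115
[... 791 characters left out ...]
2.0], 0.2)]
balance []
wrist {'mtx': array([[297.31863964,   0.        , 254.03348631],
       [  0.        , 297.31863964, 197.40645979],
       [  0.        ,   0.        ,   1.        ]]), 'mount': array([[-1.46356155e-03,  9.52264206e-01,  3.05271583e-01,
         8.50240486e-02],
       [ 9.99998911e-01,  1.45096273e-03,  2.68154939e-04,
        -4.77492356e-04],
       [-1.87583338e-04,  3.05271643e-01, -9.52265293e-01,
        -1.62583123e-01],
       [ 0.00000000e+00,  0.00000000e+00,  0.00000000e+00,
         1.00000000e+00]])}
weight_largest []
weight_second []
weight_third []
weight_smallest []
block_largest []
block_second []
block_third []
block_smallest []
stopper []
balance []
```

Run:
```python
import cv2,numpy as np
a=cv2.imread("pics/scene0.png")[100:330,130:430]; b=cv2.imread("pics/side0.png")[90:370,110:360]
cv2.imwrite("pics/a.png",cv2.resize(a,None,fx=2.6,fy=2.6)); cv2.imwrite("pics/b.png",cv2.resize(b,None,fx=2.1,fy=2.1))
```

```text
(no output)
```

View pics/a.png

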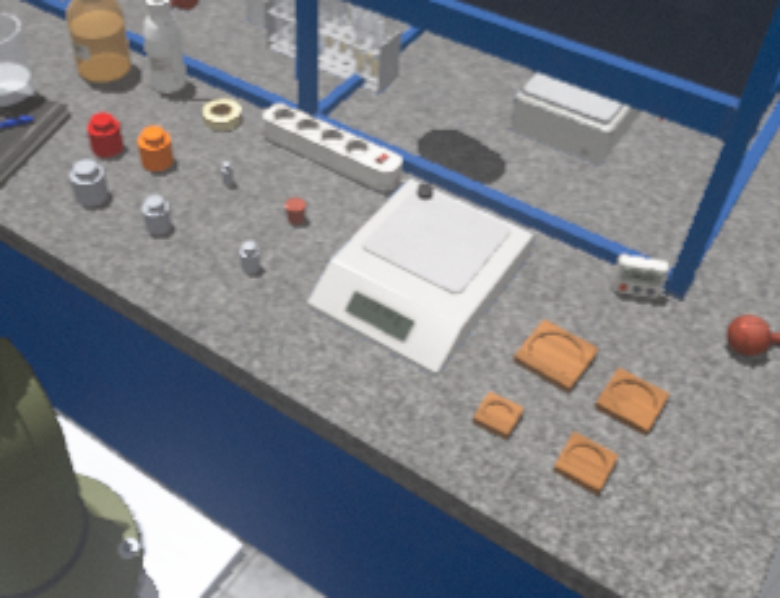

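View pics/b.png

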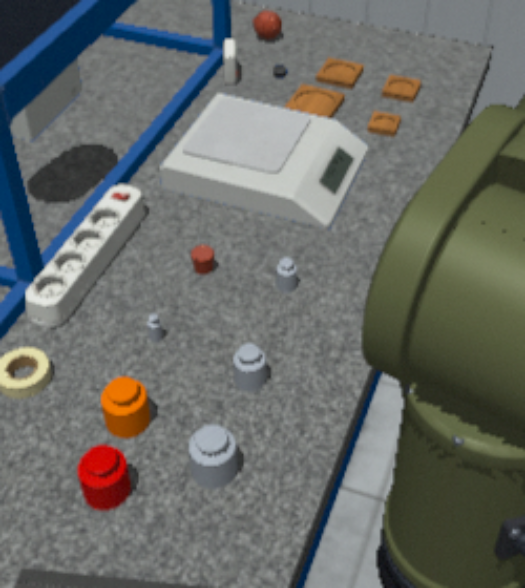

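Run:
```python
from h import *
P={"wL":((165,175),(211,314)),"w2":((189,186),(228,269)),"w3":((228,202),(248,224)),"w4":((219,170),(184,250)),"bL":((346,237),(258,142)),"b2":((373,255),(270,126)),"b3":((356,278),(300,132)),"b4":((321,258),(292,149)),"st":((246,183),(207,218)),"red":((171,154),(160,322)),"or":((194,163),(170,289)),"hoodknob":((293,173),(242,124))}
for n,(a,b) in P.items():
    A=ray("scene",a);B=ray("side",b);m,g=meet(A,B)
    print(n,np.round(m,3),round(g,4),np.round(atz(*A,0.0),3)[:2],np.round(atz(*B,0.0),3)[:2])
for n,c in (("weight_largest","scene"),("weight_largest","side"),("weight_second","side"),("weight_third","scene"),("weight_smallest","side"),("weight_smallest","scene")):
    camera(c)
    print(n,c,[(np.round(r["box"]).tolist(),round(r["p"],2)) for r in finder.look_for(n,c)])
```

```text
wL [ 0.452  0.378 -0.004] 0.0022 [0.45  0.374] [0.449 0.381]
w2 [0.458 0.253 0.005] 0.0041 [0.459 0.256] [0.462 0.248]
w3 [0.472 0.083 0.003] 0.0082 [0.479 0.085] [0.469 0.082]
w4 [ 0.596  0.225 -0.003] 0.0047 [0.596 0.223] [0.592 0.23 ]
bL [ 0.583 -0.328 -0.01 ] 0.0092 [ 0.581 -0.33 ] [ 0.574 -0.309]
b2 [ 0.568 -0.429 -0.004] 0.0004 [ 0.565 -0.43 ] [ 0.567 -0.423]
b3 [ 0.453 -0.42   0.002] 0.0016 [ 0.456 -0.42 ] [ 0.453 -0.422]
b4 [ 0.452 -0.303  0.006] 0.0043 [ 0.459 -0.301] [ 0.452 -0.309]
st [ 0.593  0.093 -0.003] 0.0122 [0.598 0.092] [0.585 0.1  ]
red [0.548 0.441 0.007] 0.0069 [0.558 0.449] [0.547 0.438]
or [ 0.577  0.343 -0.012] 0.0058 [0.571 0.333] [0.568 0.352]
hoodknob [ 0.562 -0.119  0.185] 0.001 [ 0.753 -0.024] [ 0.668 -0.4  ]
weight_largest scene [([186.0, 151.0, 198.0, 166.0], 0.7), ([164.0, 143.0, 178.0, 161.0], 0.51), ([157.0, 163.0, 171.0, 180.0], 0.49)]
weight_largest side [([200.0, 293.0, 223.0, 324.0], 0.93), ([146.0, 301.0, 173.0, 335.0], 0.87), ([158.0, 270.0, 183.0, 296.0], 0.7)]
weight_second side [([219.0, 255.0, 238.0, 278.0], 0.86)]
weight_third scene []
weight_smallest side [([179.0, 240.0, 185.0, 254.0], 0.45)]
weight_smallest scene []
```

Candidates for weight_largest (scene picture): grey at (165,170), red at (170,152) and orange at (190,158). I choose the grey one. The other grey ones by size are second (190,183), third (226,199) and smallest (218,167). The red-brown stopper is at (244,181). The side crop confirms the same ranking: largest (211,307), second (229,265), third (247,220), smallest (183,246). The triangulated points all lie within about 1 cm of bench level.

Call:
send_rows(moves=[[[0.04,-0.04,0,0,0,-0.11,0],[0.08,-0.08,0,0,0,-0.22,0],[0.125,-0.12,0,0,0,-0.33,0],[0.17,-0.16,0,0,0,-0.44,0],[0.2,-0.2,0,0,0,-0.55,0]]], squeeze=25)

```text
time_s: 2.88
tcp_pos: [0.3899, 0.4203, 0.2228]
tool_rot: [[-0.661, 0.75, 0.001], [0.75, 0.661, 0.0], [-0.001, 0.001, -1.0]]
ft_force: [0.5, -0.3, -0.2]
width: 0.0871
grip_force: 0.0
```

Call:
send_rows(moves=[[[0.03,-0.02,-0.01,0,0,-0.03,0],[0.06,-0.04,-0.02,0,0,-0.03,0],[0.06,-0.04,-0.02,0,0,-0.03,0],[0.06,-0.04,-0.02,0,0,-0.03,0],[0.06,-0.04,-0.02,0,0,-0.03,0]]])

```text
time_s: 3.5
tcp_pos: [0.4466, 0.3837, 0.2029]
tool_rot: [[-0.645, 0.765, 0.0], [0.765, 0.645, 0.001], [0.001, 0.001, -1.0]]
ft_force: [-0.4, 0.1, -0.5]
width: 0.087
grip_force: 0.0
```

```bash
cat > look.py <<'E'
import sys
from h import *
s=manip.sense(); im=camera("wrist"); save(im,sys.argv[1])
print(round(s["time_s"],2),np.round(s["tcp_pos"],4),"toolx deg",round(float(np.degrees(np.arctan2(s["tool_rot"][1][0],s["tool_rot"][0][0])))),"q",np.round(s["q"],2),"ft",np.round(s["ft_force"],1))
for n in sys.argv[2:]:
    for r in finder.place_of(n,"wrist")[:4]:
        o,d=ray("wrist",r["pixel"],s); print(n,np.round(r["pixel"]),round(r["p"],2),"z0:",np.round(atz(o,d,0),4)[:2],"z.007",np.round(atz(o,d,.007),4)[:2])
E
python3 look.py w1 weight_largest weight_second weight_third weight_smallest stopper
```

```text
3.5 [0.4466 0.3837 0.2029] toolx deg 130 q [-0.92  0.2   0.19  1.65 -0.04  1.3  -0.02] ft [-0.4  0.1 -0.5]
weight_largest [304. 242.] 0.91 z0: [0.5615 0.3528] z.007 [0.5582 0.3546]
weight_largest [252. 176.] 0.85 z0: [0.4464 0.3793] z.007 [0.4454 0.3806]
weight_largest [337. 191.] 0.74 z0: [0.5446 0.4352] z.007 [0.5417 0.4354]
weight_second [199. 248.] 0.78 z0: [0.4559 0.2522] z.007 [0.4546 0.2559]
weight_third [150. 317.] 0.51 z0: [0.4693 0.0878] z.007 [0.4678 0.0947]
```

View pics/w1.png

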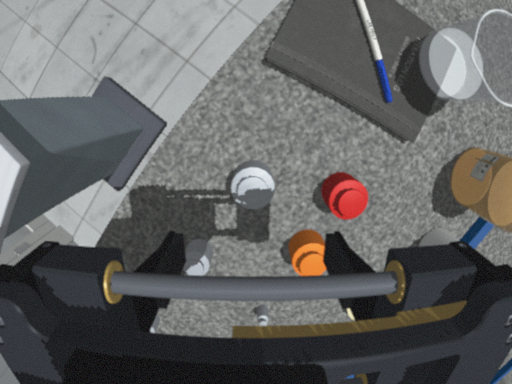

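Grey weight confirmed at (252,185) between the fingers, with red at (345,196) and orange at (308,252) both clear. It measures (0.447,0.379), which agrees with the scene and side views.

Call:
send_rows(moves=[[[0.001,-0.004,-0.05,0,0,0,0],[0.001,-0.004,-0.1,0,0,0,0],[0.001,-0.004,-0.15,0,0,0,0],[0.001,-0.004,-0.18,0,0,0,0],[0.001,-0.004,-0.19,0,0,0,0]]])

```text
time_s: 4.42
tcp_pos: [0.4474, 0.3774, 0.0105]
tool_rot: [[-0.643, 0.766, -0.003], [0.766, 0.643, -0.003], [-0.0, -0.004, -1.0]]
ft_force: [-0.6, 0.4, 0.9]
width: 0.087
grip_force: 0.0
```

Call:
send_rows(moves=[[[0,0,0,0,0,0,0.3],[0,0,0,0,0,0,0.6],[0,0,0,0,0,0,0.8],[0,0,0,0,0,0,0.8],[0,0,0,0,0,0,0.8]]], squeeze=30)

```text
time_s: 5.05
tcp_pos: [0.4489, 0.3786, 0.0132]
tool_rot: [[-0.643, 0.766, 0.001], [0.766, 0.643, 0.001], [0.0, 0.001, -1.0]]
ft_force: [-0.8, 0.1, 2.3]
width: 0.049
grip_force: 30.0
```

Call:
send_rows(moves=[[[0,0,0.03,0,0,0,0.8],[0,0,0.08,0,0,0,0.8],[0,0,0.14,0,0,-0.1,0.8],[0,-0.01,0.2,0,0,-0.25,0.8],[0.005,-0.04,0.25,0,0,-0.4,0.8]]], squeeze=45)

```text
time_s: 5.68
tcp_pos: [0.4522, 0.3396, 0.2636]
tool_rot: [[-0.293, 0.956, -0.001], [0.956, 0.293, 0.0], [0.001, -0.001, -1.0]]
ft_force: [0.8, 0.7, -5.1]
width: 0.0488
grip_force: 44.9
```

Call:
send_rows(moves=[[[0.005,-0.05,0,0,0,-0.17,0.8],[0.015,-0.1,0,0,0,-0.34,0.8],[0.025,-0.15,0,0,0,-0.51,0.8],[0.035,-0.2,0,0,0,-0.68,0.8],[0.045,-0.25,0,0,0,-0.85,0.8]]])

```text
time_s: 6.3
tcp_pos: [0.4978, 0.0864, 0.2613]
tool_rot: [[0.529, 0.849, -0.002], [0.849, -0.529, -0.001], [-0.002, -0.001, -1.0]]
ft_force: [0.7, 0.7, -5.7]
width: 0.0484
grip_force: 44.9
```

Call:
send_rows(moves=[[[0.01,-0.05,0,0,0,-0.17,0.8],[0.02,-0.1,0,0,0,-0.34,0.8],[0.03,-0.15,0,0,0,-0.51,0.8],[0.04,-0.2,0,0,0,-0.68,0.8],[0.05,-0.25,0,0,0,-0.85,0.8]]])

```text
time_s: 6.92
tcp_pos: [0.5479, -0.1628, 0.2614]
tool_rot: [[0.987, 0.163, -0.002], [0.163, -0.987, 0.001], [-0.002, -0.001, -1.0]]
ft_force: [0.9, 0.8, -5.2]
width: 0.0485
grip_force: 44.9
```

Call:
send_rows(moves=[[[0.008,-0.04,0,0,0,-0.17,0.8],[0.016,-0.08,0,0,0,-0.34,0.8],[0.024,-0.12,0,0,0,-0.51,0.8],[0.032,-0.15,0,0,0,-0.68,0.8],[0.032,-0.167,0,0,0,-0.85,0.8]]])

```text
time_s: 7.55
tcp_pos: [0.5798, -0.33, 0.2606]
tool_rot: [[0.772, -0.635, -0.003], [-0.635, -0.772, 0.0], [-0.003, 0.002, -1.0]]
ft_force: [-0.5, 0.4, -4.8]
width: 0.0485
grip_force: 44.9
```

Call:
send_rows(moves=[[[0,0,0,0,0,-0.17,0.8],[0,0,0,0,0,-0.34,0.8],[0,0,0,0,0,-0.51,0.8],[0,0,0,0,0,-0.68,0.8],[0,0,0,0,0,-0.7,0.8]]])

```text
time_s: 8.18
tcp_pos: [0.5802, -0.3279, 0.261]
tool_rot: [[0.189, -0.982, -0.003], [-0.982, -0.189, 0.001], [-0.002, 0.002, -1.0]]
ft_force: [0.4, 0.5, -6.0]
width: 0.0485
grip_force: 44.9
```

```bash
python3 look.py w2 block_largest block_second block_third block_smallest
python3 - <<'E'
from h import *
s=manip.sense()
for n in N[4:8]:
    for r in finder.outline_of(n,"wrist")[:2]:
        m=r["region"].astype(np.uint8); (cx,cy),(w,h),a=cv2.minAreaRect(cv2.findNonZero(m))
        o,d=ray("wrist",(cx,cy),s); print(n,round(r["p"],2),np.round((cx,cy,w,h,a)),np.round(atz(o,d,.010),4)[:2],m.sum())
E
```

```text
8.18 [ 0.5802 -0.3279  0.261 ] toolx deg -79 q [-0.25  0.52  1.08  1.37 -0.45  1.51 -2.16] ft [ 0.4  0.5 -6. ]
block_largest [256. 169.] 0.94 z0: [ 0.5746 -0.3203] z.007 [ 0.5749 -0.3218]
block_second [281.  97.] 0.62 z0: [ 0.5593 -0.4294] z.007 [ 0.5599 -0.4291]
block_third [352. 122.] 0.9 z0: [ 0.4506 -0.4176] z.007 [ 0.453  -0.4175]
block_smallest [330. 193.] 0.66 z0: [ 0.457  -0.3064] z.007 [ 0.4593 -0.3082]
block_largest 0.59 [257. 169.  55.  54.  14.] [ 0.5744 -0.3228] 2847
block_second 0.73 [280.  99.  49.  48.  13.] [ 0.5632 -0.4273] 2254
block_third 0.77 [354. 124.  38.  38.  12.] [ 0.4513 -0.4164] 1391
block_smallest 0.92 [335. 196.  32.  34.  14.] [ 0.4513 -0.3058] 986
```

View pics/w2.png

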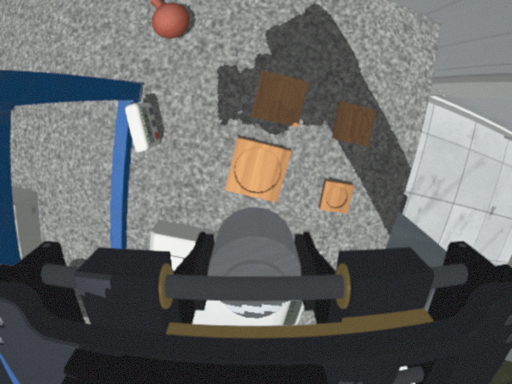

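Wrist view: bL sits at (257,169), b2 (280,98), b3 (354,124) and b4 (336,196), with the weight hanging upright in the grip. I'll cross-check the block centres with colour segmentation in the scene camera.

Run:
```python
from h import *
s=manip.sense()
def blobs(cam,amin,amax):
    im=camera(cam); hsv=cv2.cvtColor(im,cv2.COLOR_RGB2HSV)
    m=cv2.inRange(hsv,(6,110,30),(18,255,255)); m=cv2.morphologyEx(m,cv2.MORPH_CLOSE,np.ones((7,7)))
    for c in cv2.findContours(m,cv2.RETR_EXTERNAL,cv2.CHAIN_APPROX_NONE)[0]:
        c=cv2.convexHull(c);M=cv2.moments(c); a=M["m00"]
        if amin<a<amax:
            p=(M["m10"]/a,M["m01"]/a); o,d=ray(cam,p,s); P=atz(o,d,.008)
            if P[1]<-.2: print(cam,np.round(p,1),a,np.round(P,4)[:2])
blobs("wrist",400,6000); blobs("scene",100,2000); blobs("side",60,2000)
```

```text
wrist [336.1 196.6] 813.0 [ 0.4492 -0.3048]
wrist [257.8 169.6] 2850.0 [ 0.5733 -0.3224]
wrist [353.7 124.1] 1278.0 [ 0.4502 -0.4165]
wrist [280.   99.4] 2095.0 [ 0.5622 -0.4267]
wrist [169.6  19.1] 1048.5 [ 0.7379 -0.5182]
scene [354.7 277.7] 287.5 [ 0.4489 -0.417 ]
scene [321.3 258.9] 169.5 [ 0.4507 -0.3055]
scene [372.6 253.9] 357.5 [ 0.5614 -0.4275]
scene [343.7 235.8] 440.0 [ 0.5747 -0.3229]
side [292.5 148.5] 123.5 [ 0.4484 -0.3013]
side [300.6 131.8] 158.0 [ 0.449 -0.412]
side [265.1 131.6] 557.0 [ 0.5681 -0.3688]
side [237.1 101.4] 115.5 [ 0.7407 -0.5387]
```

Call:
send_rows(moves=[[[-0.006,0.005,-0.04,0,0,0,0.8],[-0.006,0.005,-0.1,0,0,0,0.8],[-0.006,0.005,-0.16,0,0,0,0.8],[-0.006,0.005,-0.21,0,0,0,0.8],[-0.006,0.005,-0.225,0,0,0,0.8]]])

```text
time_s: 9.4
tcp_pos: [0.5727, -0.3219, 0.0341]
tool_rot: [[0.189, -0.982, -0.006], [-0.982, -0.189, 0.003], [-0.004, 0.005, -1.0]]
ft_force: [-0.8, -0.3, -5.3]
width: 0.0486
grip_force: 44.9
```

Call:
send_rows(moves=[[[0,0,-0.006,0,0,0,0.8],[0,0,-0.011,0,0,0,0.8],[0,0,-0.014,0,0,0,0.8],[0,0,-0.016,0,0,0,0.8],[0,0,-0.0175,0,0,0,0.8]]])

```text
time_s: 10.02
tcp_pos: [0.575, -0.3237, 0.0205]
tool_rot: [[0.189, -0.982, 0.001], [-0.982, -0.189, -0.0], [0.0, -0.001, -1.0]]
ft_force: [-0.3, 0.3, -4.5]
width: 0.0484
grip_force: 44.9
```

Call:
send_rows(moves=[[[0,0,-0.0005,0,0,0,0.8],[0,0,-0.001,0,0,0,0.8],[0,0,-0.0015,0,0,0,0.8],[0,0,-0.0015,0,0,0,0.8],[0,0,-0.0015,0,0,0,0.8]]])

```text
time_s: 10.65
tcp_pos: [0.5749, -0.3237, 0.0202]
tool_rot: [[0.189, -0.982, 0.001], [-0.982, -0.189, 0.001], [-0.001, -0.001, -1.0]]
ft_force: [-3.0, 2.6, 7.1]
width: 0.0489
grip_force: 45.0
```

Call:
send_rows(moves=[[[0,0,0.0005,0,0,0,0.35],[0,0,0.001,0,0,0,0.2],[0,0,0.001,0,0,0,0.1],[0,0,0.001,0,0,0,0.1],[0,0,0.001,0,0,0,0.1]]])

```text
time_s: 11.28
tcp_pos: [0.5746, -0.3237, 0.0195]
tool_rot: [[0.189, -0.982, -0.0], [-0.982, -0.189, -0.0], [0.0, 0.0, -1.0]]
ft_force: [-0.0, 0.8, 0.7]
width: 0.0771
grip_force: 0.0
```

Call:
send_rows(moves=[[[0,0,0.02,0,0,0,0.1],[0,0,0.07,0,0,0,0.1],[0,0,0.13,0,0,0,0.1],[0,0,0.19,0,0,0,0.1],[0,0,0.24,0,0,0,0.1]]])

```text
time_s: 11.9
tcp_pos: [0.5745, -0.3244, 0.2639]
tool_rot: [[0.188, -0.982, 0.003], [-0.982, -0.188, -0.001], [0.002, -0.003, -1.0]]
ft_force: [0.1, 0.5, 0.2]
width: 0.0783
grip_force: 0.0
```

```bash
python3 look.py w3; python3 -c "
import cv2;cv2.imwrite('pics/w3c.png',cv2.resize(cv2.imread('pics/w3.png')[60:260,140:400],None,fx=2,fy=2))"
```

```text
11.9 [ 0.5745 -0.3244  0.2639] toolx deg -79 q [-0.28  0.5   1.09  1.39 -0.44  1.5  -2.17] ft [0.1 0.5 0.2]
```

View pics/w3c.png

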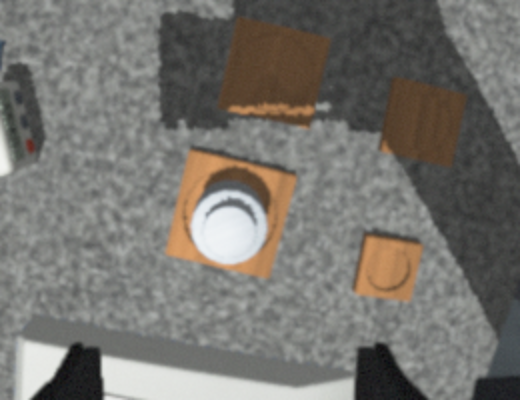

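weight_largest stands in its well (crop 235,215). Next is weight_second.

Call:
send_rows(moves=[[[-0.008,0.038,0,0,0,0.17,0.1],[-0.016,0.076,0,0,0,0.34,0.1],[-0.024,0.114,0,0,0,0.51,0.1],[-0.032,0.152,0,0,0,0.68,0.1],[-0.04,0.19,0,0,0,0.85,0.1]]])

```text
time_s: 12.58
tcp_pos: [0.5342, -0.1331, 0.2605]
tool_rot: [[0.864, -0.503, 0.001], [-0.503, -0.864, 0.0], [0.001, -0.001, -1.0]]
ft_force: [-0.1, 0.6, 0.3]
width: 0.0785
grip_force: 0.0
```

Call:
send_rows(moves=[[[-0.008,0.038,0,0,0,0.17,0.1],[-0.016,0.076,0,0,0,0.34,0.1],[-0.024,0.114,0,0,0,0.51,0.1],[-0.032,0.152,0,0,0,0.68,0.1],[-0.04,0.19,0,0,0,0.85,0.1]]])

```text
time_s: 13.2
tcp_pos: [0.4944, 0.0568, 0.2606]
tool_rot: [[0.948, 0.317, 0.001], [0.317, -0.948, 0.001], [0.002, -0.001, -1.0]]
ft_force: [0.8, 0.3, -0.1]
width: 0.0784
grip_force: 0.0
```

Call:
send_rows(moves=[[[-0.008,0.05,-0.01,0,0,0.17,0.2],[-0.016,0.1,-0.03,0,0,0.34,0.2],[-0.024,0.15,-0.05,0,0,0.51,0.2],[-0.032,0.18,-0.07,0,0,0.68,0.2],[-0.038,0.197,-0.08,0,0,0.85,0.2]]])

```text
time_s: 13.82
tcp_pos: [0.4558, 0.2546, 0.1792]
tool_rot: [[0.385, 0.923, -0.0], [0.923, -0.385, -0.0], [-0.0, -0.0, -1.0]]
ft_force: [0.2, -0.3, 0.5]
width: 0.0697
grip_force: 0.0
```

```bash
python3 look.py w4 weight_second weight_third weight_smallest
python3 - <<'E'
from h import *
s=manip.sense()
for n in N[1:4]:
    for r in finder.outline_of(n,"wrist")[:2]:
        print(n,round(r["p"],2),np.round(r["box"]))
E
```

```text
13.82 [0.4558 0.2546 0.1792] toolx deg 67 q [-1.13  0.07  0.6   1.84 -0.04  1.24 -0.91] ft [ 0.2 -0.3  0.5]
weight_second [255. 176.] 0.69 z0: [0.4566 0.2559] z.007 [0.4572 0.2575]
weight_second 0.87 [242. 166. 278. 203.]
weight_smallest 0.68 [360. 148. 382. 166.]
```

View pics/w4.png

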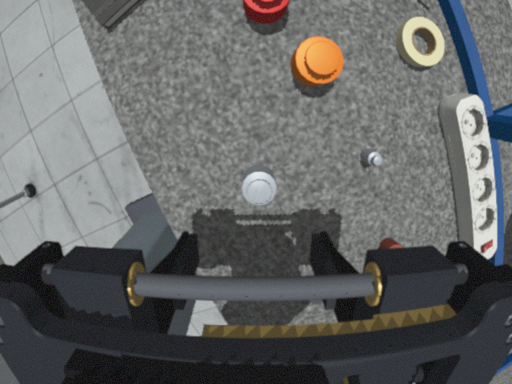

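weight_second is at (259,187), nearly centred; weight_smallest is at (373,158).

Run:
```python
from h import *
s=manip.sense()
for p,z in (((259.5,188),.051),((259.5,186),.038),((260,184.5),.025),((375,160),.039),((371,157),.019)):
    print(p,np.round(atz(*ray("wrist",p,s),z),4))
print(proj("wrist",[.456,.2546,.051],s))
```

```text
(259.5, 188) [0.4626 0.2507 0.051 ]
(259.5, 186) [0.4622 0.2492 0.038 ]
(260, 184.5) [0.4622 0.2472 0.025 ]
(375, 160) [0.591 0.227 0.039]
(371, 157) [0.5939 0.2256 0.019 ]
[252.04331629 187.0784308 ]
```

Call:
send_rows(moves=[[[0.006,-0.005,-0.04,0,0,0,0.2],[0.006,-0.005,-0.09,0,0,0,0.2],[0.006,-0.005,-0.135,0,0,0,0.2],[0.006,-0.005,-0.158,0,0,0,0.2],[0.006,-0.005,-0.167,0,0,0,0.2]]])

```text
time_s: 14.8
tcp_pos: [0.4626, 0.2471, 0.0118]
tool_rot: [[0.394, 0.919, -0.001], [0.919, -0.394, -0.001], [-0.002, -0.0, -1.0]]
ft_force: [0.7, -0.8, 0.9]
width: 0.0693
grip_force: 0.0
```

Call:
send_rows(moves=[[[0,0,0,0,0,0,0.4],[0,0,0,0,0,0,0.6],[0,0,0,0,0,0,0.9],[0,0,0,0,0,0,0.9],[0,0,0,0,0,0,0.9]]], squeeze=30)

```text
time_s: 15.42
tcp_pos: [0.462, 0.2494, 0.0132]
tool_rot: [[0.391, 0.921, -0.001], [0.921, -0.391, 0.001], [0.001, -0.002, -1.0]]
ft_force: [-3.7, 1.0, 6.0]
width: 0.037
grip_force: 30.0
```

Call:
send_rows(moves=[[[0,0,0.03,0,0,0,0.9],[0,0,0.08,0,0,0,0.9],[0,0,0.14,0,0,0,0.9],[0,-0.01,0.2,0,0,0,0.9],[0.005,-0.04,0.25,0,0,-0.1,0.9]]], squeeze=40)

```text
time_s: 16.05
tcp_pos: [0.4673, 0.2093, 0.2644]
tool_rot: [[0.48, 0.877, 0.001], [0.877, -0.48, 0.001], [0.001, 0.001, -1.0]]
ft_force: [1.0, -0.1, -3.0]
width: 0.0369
grip_force: 40.0
```

Call:
send_rows(moves=[[[0.007,-0.045,0,0,0,-0.15,0.9],[0.014,-0.09,0,0,0,-0.3,0.9],[0.021,-0.135,0,0,0,-0.45,0.9],[0.028,-0.18,0,0,0,-0.6,0.9],[0.035,-0.225,0,0,0,-0.75,0.9]]])

```text
time_s: 16.68
tcp_pos: [0.5024, -0.0186, 0.262]
tool_rot: [[0.951, 0.308, -0.0], [0.308, -0.951, -0.0], [-0.0, 0.0, -1.0]]
ft_force: [1.2, -0.1, -3.1]
width: 0.0367
grip_force: 40.0
```

Call:
send_rows(moves=[[[0.007,-0.045,0,0,0,-0.15,0.9],[0.014,-0.09,0,0,0,-0.3,0.9],[0.021,-0.135,0,0,0,-0.45,0.9],[0.028,-0.18,0,0,0,-0.6,0.9],[0.035,-0.225,0,0,0,-0.75,0.9]]])

```text
time_s: 17.3
tcp_pos: [0.5375, -0.243, 0.2621]
tool_rot: [[0.907, -0.422, -0.0], [-0.422, -0.907, -0.0], [-0.0, 0.0, -1.0]]
ft_force: [0.2, 0.5, -3.1]
width: 0.0369
grip_force: 40.0
```

Call:
send_rows(moves=[[[0.006,-0.045,0,0,0,-0.15,0.9],[0.012,-0.09,0,0,0,-0.3,0.9],[0.018,-0.135,0,0,0,-0.45,0.9],[0.025,-0.17,0,0,0,-0.6,0.9],[0.025,-0.186,0,0,0,-0.62,0.9]]])

```text
time_s: 17.92
tcp_pos: [0.5615, -0.4302, 0.2608]
tool_rot: [[0.493, -0.87, -0.003], [-0.87, -0.493, -0.001], [-0.001, 0.004, -1.0]]
ft_force: [-0.4, -0.0, -2.0]
width: 0.0373
grip_force: 40.0
```

```bash
python3 look.py w5
python3 - <<'E'
from h import *
s=manip.sense(); im=camera("wrist"); hsv=cv2.cvtColor(im,cv2.COLOR_RGB2HSV)
m=cv2.inRange(hsv,(6,110,30),(18,255,255)); m=cv2.morphologyEx(m,cv2.MORPH_CLOSE,np.ones((7,7)))
for c in cv2.findContours(m,cv2.RETR_EXTERNAL,cv2.CHAIN_APPROX_NONE)[0]:
    c=cv2.convexHull(c);M=cv2.moments(c)
    if M["m00"]>400: p=(M["m10"]/M["m00"],M["m01"]/M["m00"]); print(np.round(p),M["m00"],np.round(atz(*ray("wrist",p,s),.008),4))
E
```

```text
17.93 [ 0.5615 -0.4302  0.2608] toolx deg -60 q [-0.05  0.64  1.12  1.25 -0.56  1.57 -1.66] ft [-0.4 -0.  -2. ]
[209. 218.] 1881.0 [ 0.5792 -0.3284  0.008 ]
[312. 209.] 1216.5 [ 0.4503 -0.4165  0.008 ]
[250. 167.] 2057.0 [ 0.5625 -0.4272  0.008 ]
[171.  55.] 1237.0 [ 0.7389 -0.5163  0.008 ]
```

Call:
send_rows(moves=[[[0,0,-0.04,0,0,0,0.9],[0,0,-0.1,0,0,0,0.9],[0,0,-0.16,0,0,0,0.9],[0,0,-0.21,0,0,0,0.9],[0,0,-0.228,0,0,0,0.9]]])

```text
time_s: 18.65
tcp_pos: [0.5615, -0.4244, 0.0306]
tool_rot: [[0.498, -0.867, -0.005], [-0.867, -0.498, 0.004], [-0.006, 0.002, -1.0]]
ft_force: [0.1, 0.8, -2.9]
width: 0.0366
grip_force: 40.0
```

Call:
send_rows(moves=[[[0,0,-0.005,0,0,0,0.9],[0,0,-0.01,0,0,0,0.9],[0,0,-0.013,0,0,0,0.9],[0,0,-0.0155,0,0,0,0.9],[0,0,-0.0155,0,0,0,0.9]]])

```text
time_s: 19.27
tcp_pos: [0.5632, -0.4282, 0.0204]
tool_rot: [[0.497, -0.868, 0.001], [-0.868, -0.497, -0.001], [0.001, -0.001, -1.0]]
ft_force: [-0.4, 1.5, 1.8]
width: 0.0366
grip_force: 40.0
```

Call:
send_rows(moves=[[[0,0,0,0,0,0,0.45],[0,0,0.0005,0,0,0,0.3],[0,0,0.001,0,0,0,0.2],[0,0,0.001,0,0,0,0.2],[0,0,0.001,0,0,0,0.2]]])

```text
time_s: 19.9
tcp_pos: [0.5626, -0.4276, 0.02]
tool_rot: [[0.497, -0.868, -0.0], [-0.868, -0.497, 0.0], [-0.0, 0.0, -1.0]]
ft_force: [-0.2, 0.6, 0.5]
width: 0.0687
grip_force: 0.0
```

Call:
send_rows(moves=[[[0,0,0.02,0,0,0,0.2],[0,0,0.07,0,0,0,0.2],[0,0,0.13,0,0,0,0.2],[0,0,0.19,0,0,0,0.2],[0,0,0.24,0,0,0,0.2]]])

```text
time_s: 20.52
tcp_pos: [0.5624, -0.4283, 0.2646]
tool_rot: [[0.496, -0.868, 0.002], [-0.868, -0.496, -0.002], [0.003, -0.001, -1.0]]
ft_force: [0.7, -0.4, -0.2]
width: 0.0692
grip_force: 0.0
```

```bash
python3 look.py w6; python3 -c "
import cv2;cv2.imwrite('pics/w6c.png',cv2.resize(cv2.imread('pics/w6.png')[60:260,140:400],None,fx=2,fy=2))"
```

```text
20.52 [ 0.5624 -0.4283  0.2646] toolx deg -60 q [-0.06  0.64  1.12  1.25 -0.56  1.57 -1.66] ft [ 0.7 -0.4 -0.2]
```

View pics/w6c.png

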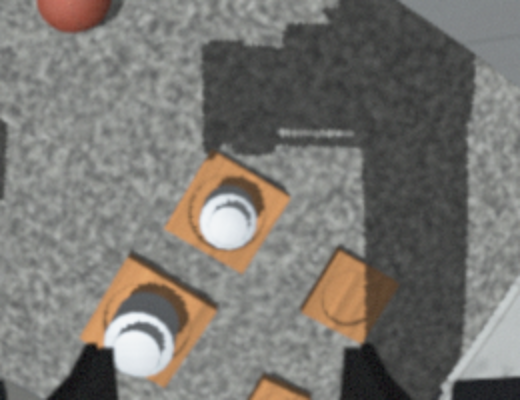

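Both weights stand in their wells: second at crop (230,215), largest at (150,330). Next is weight_third.

Call:
send_rows(moves=[[[-0.005,0.03,0,0,0,0.17,0.2],[-0.01,0.06,0,0,0,0.34,0.2],[-0.016,0.09,0,0,0,0.51,0.2],[-0.022,0.12,0,0,0,0.68,0.2],[-0.028,0.15,0,0,0,0.85,0.2]]])

```text
time_s: 21.2
tcp_pos: [0.5341, -0.2773, 0.2611]
tool_rot: [[0.981, -0.195, 0.001], [-0.195, -0.981, -0.0], [0.001, -0.0, -1.0]]
ft_force: [0.4, -0.8, -1.1]
width: 0.0698
grip_force: 0.0
```

Call:
send_rows(moves=[[[-0.006,0.035,0,0,0,0.17,0.2],[-0.012,0.07,0,0,0,0.34,0.2],[-0.019,0.105,0,0,0,0.51,0.2],[-0.026,0.14,0,0,0,0.68,0.2],[-0.033,0.18,0,0,0,0.85,0.2]]])

```text
time_s: 21.82
tcp_pos: [0.5012, -0.0977, 0.261]
tool_rot: [[0.795, 0.607, 0.002], [0.607, -0.795, 0.001], [0.002, 0.0, -1.0]]
ft_force: [0.6, 0.7, 1.2]
width: 0.0703
grip_force: 0.0
```

Call:
send_rows(moves=[[[-0.006,0.04,0,0,0,0.17,0.2],[-0.012,0.08,0,0,0,0.34,0.2],[-0.018,0.12,0,0,0,0.51,0.2],[-0.024,0.16,-0.02,0,0,0.68,0.3],[-0.031,0.182,-0.05,0,0,0.85,0.3]]])

```text
time_s: 22.45
tcp_pos: [0.4712, 0.0862, 0.2111]
tool_rot: [[0.065, 0.998, 0.003], [0.998, -0.065, 0.002], [0.003, 0.003, -1.0]]
ft_force: [0.1, -0.2, -1.3]
width: 0.0619
grip_force: 0.0
```

```bash
python3 look.py w7 weight_third weight_smallest stopper
python3 - <<'E'
from h import *
for n in N[2:4]:
    for r in finder.outline_of(n,"wrist")[:2]:
        print(n,round(r["p"],2),np.round(r["box"]))
E
```

```text
22.45 [0.4712 0.0862 0.2111] toolx deg 86 q [-0.95 -0.08  0.69  1.9   0.05  1.3  -0.34] ft [ 0.1 -0.2 -1.3]
weight_third [252. 169.] 0.66 z0: [0.468  0.0897] z.007 [0.4681 0.0912]
weight_third [341.  59.] 0.29 z0: [0.5899 0.2269] z.007 [0.5878 0.2259]
weight_smallest [345.  60.] 0.53 z0: [0.5954 0.226 ] z.007 [0.5932 0.225 ]
stopper [342. 159.] 0.9 z0: [0.5876 0.0962] z.007 [0.5856 0.0976]
stopper [343.  60.] 0.16 z0: [0.5934 0.2258] z.007 [0.5912 0.2248]
weight_third 0.78 [242. 161. 271. 188.]
weight_smallest 0.74 [339.  50. 353.  66.]
```

View pics/w7.png

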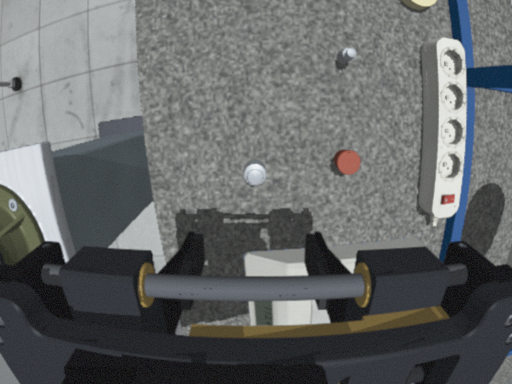

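weight_third is at (256,175), the stopper at (347,162) and weight_smallest at (347,56).

Run:
```python
from h import *
s=manip.sense(); print(s["tcp_pos"])
for p,z in (((255.5,175.5),.045),((256,174.5),.025),((349,53),.039),((346,58),.018)): print(p,np.round(atz(*ray("wrist",p,s),z),4))
```

```text
[0.47197403 0.08273829 0.21176234]
(255.5, 175.5) [0.4737 0.0875 0.045 ]
(256, 174.5) [0.4741 0.0839 0.025 ]
(349, 53) [0.5912 0.2233 0.039 ]
(346, 58) [0.5939 0.2205 0.018 ]
```

Run:
```python
from h import *
for k in range(2):
    s=manip.sense(); im=camera("wrist"); b=finder.outline_of("weight_third","wrist")[0]
    ys,xs=np.nonzero(b["region"]); c=(xs.mean(),ys.mean())
    print(s["tcp_pos"],np.round(b["box"]),np.round(c,1),np.round(atz(*ray("wrist",c,s),.028),4))
```

```text
[0.47197403 0.08273829 0.21176234] [241. 160. 268. 182.] [253.7 168.8] [0.4719 0.0919 0.028 ]
[0.47184403 0.083029   0.21151679] [242. 157. 270. 183.] [254.6 169.1] [0.4728 0.0918 0.028 ]
```

Call:
send_rows(moves=[[[0.001,0.006,-0.03,0,0,0,0.3],[0.001,0.006,-0.06,0,0,0,0.3],[0.001,0.006,-0.09,0,0,0,0.3],[0.001,0.006,-0.09,0,0,0,0.3],[0.001,0.006,-0.09,0,0,0,0.3]]])

```text
time_s: 23.58
tcp_pos: [0.4726, 0.0903, 0.1213]
tool_rot: [[0.073, 0.997, 0.002], [0.997, -0.073, 0.0], [0.001, 0.002, -1.0]]
ft_force: [0.5, -0.3, 0.1]
width: 0.0615
grip_force: 0.0
```

Run:
```python
from h import *
s=manip.sense(); im=camera("wrist"); save(im,"w8"); b=finder.outline_of("weight_third","wrist")[0]
ys,xs=np.nonzero(b["region"]); c=(xs.mean(),ys.mean())
print(s["tcp_pos"],np.round(b["box"]),np.round(c,1),np.round(atz(*ray("wrist",c,s),.030),4))
cv2.imwrite("pics/w8c.png",cv2.resize(cv2.cvtColor(im,cv2.COLOR_RGB2BGR)[130:270,170:350],None,fx=3,fy=3))
```

```text
[0.47260377 0.09028627 0.12132217] [240. 181. 273. 217.] [254.3 197.3] [0.4724 0.0932 0.03  ]
```

View pics/w8c.png

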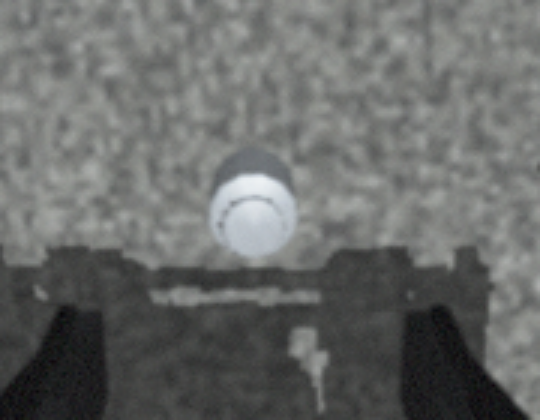

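Run:
```python
from h import *
s=manip.sense()
for p,z in (((254.7,205.3),.045),((254.3,201.5),.033)): print(np.round(atz(*ray("wrist",p,s),z),4))
print(s["tcp_pos"])
```

```text
[0.4729 0.0911 0.045 ]
[0.4725 0.0905 0.033 ]
[0.47282721 0.09058373 0.1216294 ]
```

The weight is centred under the TCP at (0.4725,0.0907).

Call:
send_rows(moves=[[[0,0,-0.04,0,0,0,0.3],[0,0,-0.08,0,0,0,0.3],[0,0,-0.1,0,0,0,0.3],[0,0,-0.109,0,0,0,0.3],[0,0,-0.109,0,0,0,0.3]]])

```text
time_s: 24.3
tcp_pos: [0.4722, 0.0905, 0.0116]
tool_rot: [[0.072, 0.997, 0.001], [0.997, -0.072, 0.0], [0.0, 0.001, -1.0]]
ft_force: [0.6, 0.5, -0.1]
width: 0.0611
grip_force: 0.0
```

Call:
send_rows(moves=[[[0,0,0,0,0,0,0.5],[0,0,0,0,0,0,0.7],[0,0,0,0,0,0,0.95],[0,0,0,0,0,0,0.95],[0,0,0,0,0,0,0.95]]], squeeze=25)

```text
time_s: 24.92
tcp_pos: [0.4719, 0.0904, 0.0113]
tool_rot: [[0.072, 0.997, 0.001], [0.997, -0.072, 0.0], [0.0, 0.001, -1.0]]
ft_force: [-0.8, 0.8, 1.3]
width: 0.0266
grip_force: 25.0
```

Call:
send_rows(moves=[[[0,0,0.03,0,0,0,0.95],[0,0,0.08,0,0,0,0.95],[0,0,0.14,0,0,0,0.95],[0,0,0.2,0,0,0,0.95],[0,0,0.25,0,0,-0.1,0.95]]])

```text
time_s: 25.55
tcp_pos: [0.4715, 0.0902, 0.2633]
tool_rot: [[0.174, 0.985, 0.001], [0.985, -0.174, 0.001], [0.001, 0.001, -1.0]]
ft_force: [1.2, 0.8, -2.3]
width: 0.0261
grip_force: 25.0
```

Call:
send_rows(moves=[[[0.004,-0.03,0,0,0,-0.16,0.95],[0.008,-0.06,0,0,0,-0.32,0.95],[0.012,-0.09,0,0,0,-0.48,0.95],[0.016,-0.12,0,0,0,-0.64,0.95],[0.02,-0.15,0,0,0,-0.8,0.95]]])

```text
time_s: 26.18
tcp_pos: [0.4912, -0.0607, 0.2606]
tool_rot: [[0.829, 0.559, -0.001], [0.559, -0.829, 0.0], [-0.001, -0.001, -1.0]]
ft_force: [0.6, -0.8, -0.9]
width: 0.0266
grip_force: 25.0
```

Call:
send_rows(moves=[[[-0.004,-0.036,0,0,0,-0.16,0.95],[-0.008,-0.072,0,0,0,-0.32,0.95],[-0.012,-0.108,0,0,0,-0.48,0.95],[-0.016,-0.144,0,0,0,-0.64,0.95],[-0.02,-0.18,0,0,0,-0.8,0.95]]])

```text
time_s: 26.8
tcp_pos: [0.471, -0.2405, 0.2607]
tool_rot: [[0.979, -0.205, -0.0], [-0.205, -0.979, 0.001], [-0.001, -0.001, -1.0]]
ft_force: [-0.1, 0.7, -1.7]
width: 0.0257
grip_force: 25.0
```

Call:
send_rows(moves=[[[-0.004,-0.04,0,0,0,-0.16,0.95],[-0.008,-0.08,0,0,0,-0.32,0.95],[-0.014,-0.12,0,0,0,-0.48,0.95],[-0.02,-0.16,0,0,0,-0.64,0.95],[-0.0225,-0.177,0,0,0,-0.8,0.95]]])

```text
time_s: 27.42
tcp_pos: [0.4473, -0.4191, 0.2604]
tool_rot: [[0.532, -0.847, -0.002], [-0.847, -0.532, -0.001], [-0.001, 0.002, -1.0]]
ft_force: [0.1, 0.2, -1.7]
width: 0.0263
grip_force: 25.0
```

```bash
cat > bl.py <<'E'
from h import *
s=manip.sense(); im=camera("wrist"); hsv=cv2.cvtColor(im,cv2.COLOR_RGB2HSV); print(np.round(s["tcp_pos"],4),np.round(s["q"],2))
m=cv2.inRange(hsv,(6,110,30),(18,255,255)); m=cv2.morphologyEx(m,cv2.MORPH_CLOSE,np.ones((7,7)))
for c in cv2.findContours(m,cv2.RETR_EXTERNAL,cv2.CHAIN_APPROX_NONE)[0]:
    c=cv2.convexHull(c);M=cv2.moments(c)
    if M["m00"]>400: p=(M["m10"]/M["m00"],M["m01"]/M["m00"]); print(np.round(p),M["m00"],np.round(atz(*ray("wrist",p,s),.008),4))
E
python3 bl.py
```

```text
[ 0.4473 -0.4191  0.2604] [-0.18  0.4   1.18  1.52 -0.37  1.46 -1.58]
[212. 226.] 760.0 [ 0.4498 -0.3057  0.008 ]
[148. 176.] 2463.0 [ 0.5727 -0.3233  0.008 ]
[251. 165.] 1430.5 [ 0.4494 -0.4168  0.008 ]
[187. 118.] 2116.0 [ 0.5621 -0.4272  0.008 ]
[118.  15.] 816.5 [ 0.7393 -0.5118  0.008 ]
```

Call:
send_rows(moves=[[[0,0,-0.04,0,0,0,0.95],[0,0,-0.1,0,0,0,0.95],[0,0,-0.16,0,0,0,0.95],[0,0,-0.21,0,0,0,0.95],[0,0,-0.228,0,0,0,0.95]]])

```text
time_s: 28.1
tcp_pos: [0.4478, -0.414, 0.0297]
tool_rot: [[0.541, -0.841, -0.005], [-0.841, -0.541, 0.004], [-0.006, 0.002, -1.0]]
ft_force: [-0.2, 0.3, -1.4]
width: 0.0261
grip_force: 25.0
```

Call:
send_rows(moves=[[[0,0,-0.005,0,0,0,0.95],[0,0,-0.01,0,0,0,0.95],[0,0,-0.013,0,0,0,0.95],[0,0,-0.0155,0,0,0,0.95],[0,0,-0.0155,0,0,0,0.95]]])

```text
time_s: 28.72
tcp_pos: [0.4497, -0.4171, 0.0184]
tool_rot: [[0.539, -0.842, 0.001], [-0.842, -0.539, -0.001], [0.001, -0.001, -1.0]]
ft_force: [0.2, 0.2, 1.7]
width: 0.0263
grip_force: 25.0
```

Call:
send_rows(moves=[[[0,0,0,0,0,0,0.6],[0,0,0.0005,0,0,0,0.45],[0,0,0.001,0,0,0,0.4],[0,0,0.001,0,0,0,0.4],[0,0,0.001,0,0,0,0.4]]])

```text
time_s: 29.35
tcp_pos: [0.4491, -0.4167, 0.0186]
tool_rot: [[0.539, -0.842, -0.0], [-0.842, -0.539, -0.0], [-0.0, 0.0, -1.0]]
ft_force: [0.1, 0.6, -0.6]
width: 0.0518
grip_force: 0.0
```

Call:
send_rows(moves=[[[0,0,0.02,0,0,0,0.4],[0,0,0.07,0,0,0,0.4],[0,0,0.13,0,0,0,0.4],[0,0,0.19,0,0,0,0.4],[0,0,0.245,0,0,0,0.4]]])

```text
time_s: 29.98
tcp_pos: [0.4487, -0.4171, 0.2673]
tool_rot: [[0.539, -0.843, 0.002], [-0.843, -0.539, -0.001], [0.002, -0.001, -1.0]]
ft_force: [-0.4, 0.2, -0.7]
width: 0.0525
grip_force: 0.0
```

```bash
python3 look.py w9; python3 -c "
import cv2;cv2.imwrite('pics/w9c.png',cv2.resize(cv2.imread('pics/w9.png')[60:260,120:380],None,fx=2,fy=2))"
```

```text
29.98 [ 0.4487 -0.4171  0.2673] toolx deg -57 q [-0.18  0.39  1.16  1.52 -0.36  1.47 -1.58] ft [-0.4  0.2 -0.7]
```

View pics/w9c.png

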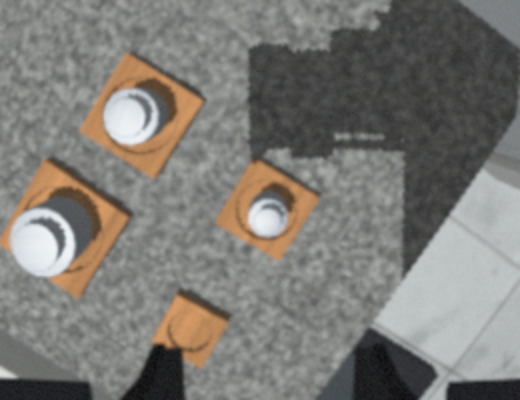

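The third weight stands in its well at crop (270,208), and the other two are undisturbed. Last is the smallest.

Call:
send_rows(moves=[[[0.008,0.035,0,0,0,0.16,0.4],[0.016,0.07,0,0,0,0.32,0.4],[0.024,0.105,0,0,0,0.48,0.4],[0.032,0.145,0,0,0,0.64,0.4],[0.04,0.185,0,0,0,0.8,0.4]]])

```text
time_s: 30.65
tcp_pos: [0.489, -0.2311, 0.2645]
tool_rot: [[0.981, -0.196, 0.001], [-0.196, -0.981, 0.0], [0.001, -0.001, -1.0]]
ft_force: [0.3, -0.2, 0.0]
width: 0.0523
grip_force: 0.0
```

Call:
send_rows(moves=[[[0.01,0.045,0,0,0,0.16,0.4],[0.02,0.09,0,0,0,0.32,0.4],[0.03,0.135,0,0,0,0.48,0.4],[0.04,0.18,0,0,0,0.64,0.4],[0.05,0.225,0,0,0,0.8,0.4]]])

```text
time_s: 31.28
tcp_pos: [0.5394, -0.006, 0.2647]
tool_rot: [[0.824, 0.567, 0.002], [0.567, -0.824, 0.001], [0.002, 0.0, -1.0]]
ft_force: [0.6, -0.3, -0.7]
width: 0.0525
grip_force: 0.0
```

Call:
send_rows(moves=[[[0.01,0.05,0,0,0,0.16,0.4],[0.02,0.1,0,0,0,0.32,0.4],[0.03,0.15,0,0,0,0.48,0.4],[0.042,0.2,-0.03,0,0,0.64,0.4],[0.054,0.231,-0.08,0,0,0.8,0.4]]])

```text
time_s: 31.9
tcp_pos: [0.5948, 0.2281, 0.1855]
tool_rot: [[0.163, 0.987, 0.005], [0.987, -0.163, 0.003], [0.004, 0.005, -1.0]]
ft_force: [0.6, -0.3, -0.1]
width: 0.0518
grip_force: 0.0
```

Call:
send_rows(moves=[[[0,0,-0.03,0,0,0,0.4],[0,0,-0.065,0,0,0,0.4],[0,0,-0.065,0,0,0,0.4],[0,0,-0.065,0,0,0,0.4],[0,0,-0.065,0,0,0,0.4]]])

```text
time_s: 32.52
tcp_pos: [0.5945, 0.2246, 0.1209]
tool_rot: [[0.171, 0.985, 0.003], [0.985, -0.171, 0.002], [0.002, 0.003, -1.0]]
ft_force: [-0.1, -0.4, -0.3]
width: 0.0519
grip_force: 0.0
```

```bash
python3 look.py w10 weight_smallest; python3 -c "
import cv2;cv2.imwrite('pics/w10c.png',cv2.resize(cv2.imread('pics/w10.png')[130:270,170:350],None,fx=3,fy=3))"
```

```text
32.52 [0.5945 0.2246 0.1209] toolx deg 80 q [-0.87  0.39  0.58  1.64 -0.23  1.18 -0.4 ] ft [-0.1 -0.4 -0.3]
weight_smallest [253. 187.] 0.69 z0: [0.5938 0.2293] z.007 [0.5941 0.2312]
```

View pics/w10c.png

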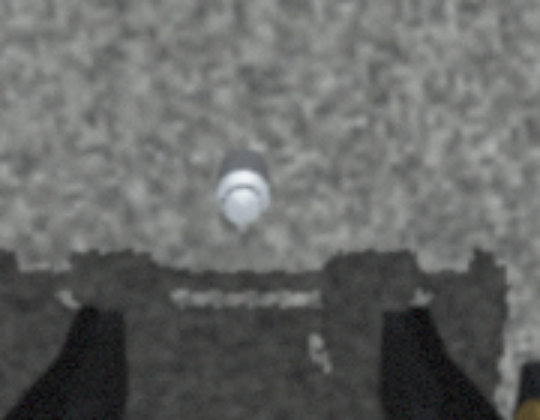

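Knob at about (251,199) and shoulder at about (251,195).

Run:
```python
from h import *
s=manip.sense()
for p,z in (((251.3,198.7),.039),((251.3,195.3),.028)): print(np.round(atz(*ray("wrist",p,s),z),4))
print(s["tcp_pos"])
```

```text
[0.592  0.2299 0.039 ]
[0.5919 0.2296 0.028 ]
[0.59400682 0.22459838 0.12027869]
```

Call:
send_rows(moves=[[[-0.002,0.005,-0.03,0,0,0,0.4],[-0.002,0.005,-0.07,0,0,0,0.4],[-0.002,0.005,-0.098,0,0,0,0.4],[-0.002,0.005,-0.109,0,0,0,0.4],[-0.002,0.005,-0.109,0,0,0,0.4]]])

```text
time_s: 33.25
tcp_pos: [0.5913, 0.2293, 0.0098]
tool_rot: [[0.171, 0.985, -0.0], [0.985, -0.171, -0.0], [-0.0, 0.0, -1.0]]
ft_force: [0.1, 1.0, 0.4]
width: 0.0518
grip_force: 0.0
```

Call:
send_rows(moves=[[[0,0,0,0,0,0,0.6],[0,0,0,0,0,0,0.8],[0,0,0,0,0,0,1.0],[0,0,0,0,0,0,1.0],[0,0,0,0,0,0,1.0]]], squeeze=15)

```text
time_s: 33.88
tcp_pos: [0.5913, 0.2294, 0.0098]
tool_rot: [[0.171, 0.985, 0.0], [0.985, -0.171, 0.0], [0.0, 0.0, -1.0]]
ft_force: [0.3, -0.5, 1.7]
width: 0.0167
grip_force: 15.0
```

Call:
send_rows(moves=[[[0,0,0.03,0,0,0,1],[0,0,0.08,0,0,0,1],[0,0,0.14,0,0,0,1],[0,0,0.2,0,0,-0.05,1],[-0.005,-0.02,0.25,0,0,-0.2,1]]], squeeze=20)

```text
time_s: 34.5
tcp_pos: [0.586, 0.2112, 0.2619]
tool_rot: [[0.364, 0.931, 0.001], [0.931, -0.364, 0.001], [0.002, 0.001, -1.0]]
ft_force: [0.8, -0.2, -1.8]
width: 0.0162
grip_force: 20.0
```

Call:
send_rows(moves=[[[-0.008,-0.035,0,0,0,-0.17,1],[-0.016,-0.07,0,0,0,-0.34,1],[-0.024,-0.105,0,0,0,-0.51,1],[-0.032,-0.14,0,0,0,-0.68,1],[-0.04,-0.175,0,0,0,-0.85,1]]])

```text
time_s: 35.12
tcp_pos: [0.5456, 0.0331, 0.2595]
tool_rot: [[0.942, 0.336, -0.0], [0.336, -0.942, 0.0], [-0.0, -0.0, -1.0]]
ft_force: [0.5, 0.2, 0.1]
width: 0.0162
grip_force: 20.0
```

Call:
send_rows(moves=[[[-0.008,-0.035,0,0,0,-0.17,1],[-0.016,-0.07,0,0,0,-0.34,1],[-0.024,-0.105,0,0,0,-0.51,1],[-0.032,-0.14,0,0,0,-0.68,1],[-0.04,-0.175,0,0,0,-0.85,1]]])

```text
time_s: 35.75
tcp_pos: [0.5056, -0.1418, 0.2595]
tool_rot: [[0.874, -0.485, 0.0], [-0.485, -0.874, 0.001], [-0.0, -0.001, -1.0]]
ft_force: [1.4, -0.8, -0.2]
width: 0.0163
grip_force: 20.0
```

Call:
send_rows(moves=[[[-0.011,-0.033,0,0,0,-0.17,1],[-0.022,-0.066,0,0,0,-0.34,1],[-0.033,-0.1,0,0,0,-0.51,1],[-0.044,-0.135,0,0,0,-0.68,1],[-0.056,-0.165,0,0,0,-0.85,1]]])

```text
time_s: 36.38
tcp_pos: [0.4494, -0.3069, 0.2596]
tool_rot: [[0.212, -0.977, 0.0], [-0.977, -0.212, 0.0], [-0.0, -0.0, -1.0]]
ft_force: [0.7, 0.2, -0.6]
width: 0.0161
grip_force: 20.0
```

```bash
python3 bl.py
```

```text
[ 0.4494 -0.3069  0.2596] [-0.52  0.13  1.18  1.69 -0.12  1.4  -2.26]
[254. 166.] 965.0 [ 0.4488 -0.305   0.008 ]
[172. 138.] 2817.5 [ 0.5723 -0.3224  0.008 ]
[271.  89.] 1466.5 [ 0.4493 -0.4167  0.008 ]
[192.  66.] 2122.0 [ 0.5618 -0.4272  0.008 ]
[96.  7.] 403.5 [ 0.7378 -0.5061  0.008 ]
```

Call:
send_rows(moves=[[[0,0,-0.04,0,0,0,1],[0,0,-0.1,0,0,0,1],[0,0,-0.16,0,0,0,1],[0,0,-0.21,0,0,0,1],[0,0,-0.228,0,0,0,1]]])

```text
time_s: 37.05
tcp_pos: [0.4481, -0.3044, 0.0288]
tool_rot: [[0.218, -0.976, -0.005], [-0.976, -0.218, 0.002], [-0.003, 0.004, -1.0]]
ft_force: [-0.3, -0.1, 0.6]
width: 0.0163
grip_force: 20.0
```

Call:
send_rows(moves=[[[0,0,-0.005,0,0,0,1],[0,0,-0.01,0,0,0,1],[0,0,-0.013,0,0,0,1],[0,0,-0.0155,0,0,0,1],[0,0,-0.0155,0,0,0,1]]])

```text
time_s: 37.67
tcp_pos: [0.4509, -0.3058, 0.0168]
tool_rot: [[0.218, -0.976, 0.001], [-0.976, -0.218, -0.0], [0.001, -0.001, -1.0]]
ft_force: [-0.0, -0.4, 2.4]
width: 0.0163
grip_force: 20.0
```

Contact. Open, lift, and check.

Call:
send_rows(moves=[[[0,0,0,0,0,0,0.7],[0,0,0.0005,0,0,0,0.5],[0,0,0.001,0,0,0,0.45],[0,0,0.001,0,0,0,0.45],[0,0,0.001,0,0,0,0.45]]])

```text
time_s: 38.3
tcp_pos: [0.4501, -0.3057, 0.0171]
tool_rot: [[0.218, -0.976, -0.0], [-0.976, -0.218, 0.0], [-0.0, 0.0, -1.0]]
ft_force: [0.0, -0.7, -0.3]
width: 0.0468
grip_force: 0.0
```

Call:
send_rows(moves=[[[0,0,0.02,0,0,0,0.45],[0,0,0.07,0,0,0,0.45],[0,0,0.13,0,0,0,0.45],[0,0,0.19,0,0,0,0.45],[0,0,0.245,0,0,0,0.45]]])

```text
time_s: 38.92
tcp_pos: [0.4497, -0.3064, 0.2654]
tool_rot: [[0.216, -0.976, 0.002], [-0.976, -0.216, 0.0], [0.0, -0.002, -1.0]]
ft_force: [1.6, 0.4, -0.3]
width: 0.0481
grip_force: 0.0
```

Call:
send_rows(moves=[[[0,0,0.01,0,0,0,0.45],[0,0,0.01,0,0,0,0.45],[0,0,0.01,0,0,0,0.45],[0,0,0.01,0,0,0,0.45],[0,0,0.01,0,0,0,0.45]]])

```text
time_s: 39.55
tcp_pos: [0.4497, -0.3055, 0.2713]
tool_rot: [[0.218, -0.976, -0.002], [-0.976, -0.218, 0.0], [-0.0, 0.002, -1.0]]
ft_force: [0.6, 0.4, 0.6]
width: 0.0478
grip_force: 0.0
```

```bash
python3 look.py w11
python3 - <<'E'
from h import *
s=camera("scene"); print([np.round(r["pixel"]) for r in finder.place_of("stopper","scene")[:1]])
a=cv2.resize(cv2.imread('pics/w11.png')[10:240,120:360],None,fx=1.6,fy=1.6); b=cv2.resize(cv2.cvtColor(s,cv2.COLOR_RGB2BGR)[140:320,180:420],None,fx=1.6,fy=1.6)
b=cv2.copyMakeBorder(b,0,a.shape[0]-b.shape[0],0,0,cv2.BORDER_CONSTANT); cv2.imwrite("pics/fin.png",np.hstack([a,b]))
E
```

```text
39.55 [ 0.4497 -0.3055  0.2713] toolx deg -77 q [-0.53  0.12  1.17  1.67 -0.11  1.43 -2.26] ft [0.6 0.4 0.6]
[array([242., 180.])]
```

View pics/fin.png

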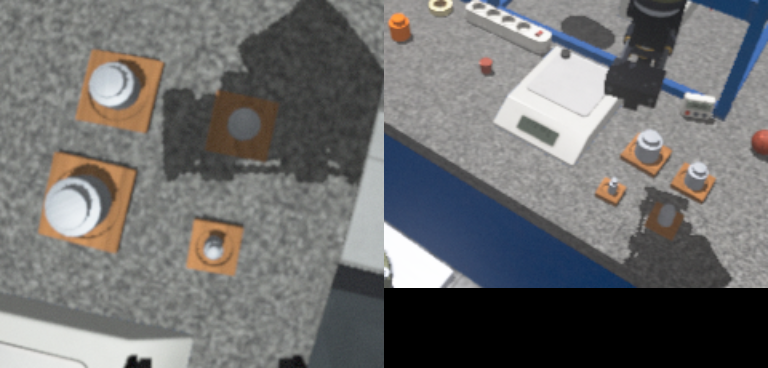

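All four weights stand upright in their own wells, and the stopper has not moved.

```bash
python3 -c "
from bench import job; print(job.hand_in())"
```

```text
the job is handed in; nothing more can be done
None
```

I set each of the four weights down upright in the well of its own-size block, left the stopper, balance and look-alikes alone, and handed the job in at about 40 s; the hand-in returned no verdict, but the last pictures show all four in place.

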